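Clear the welding cradle and lay the tube in it

TASK

The V cradle on the welding table is blocked by a box-section offcut: first put the offcut in the tray, lying flat on the tray floor, and let go of it. Then take the round tube that stands upright on the table and lay it on its side in the cradle, down in both V rests and sticking out about equally at both ends, lowering it gently rather than dropping it. Leave the hammer, tape measure and pipe collar where they are.

Things in the scene. Friction and masses are not known exactly. Their poses are not given: they have to be found in the camera images.
- cradle: Fixed steel cradle: base plate 90 x 150 x 10 mm with two upright V rests, 12 mm thick, 68 mm wide, tops 70 mm above the table, standing at y = -50 and +50 mm of its frame (88 mm free between). The trough runs along its y axis; the 90-degree V opens upward, 37 mm wide at the tops, flat shoulders outside. Origin: centre of the underside; z up.
- cradle_seat (a point): Point fixed on the cradle, 81 mm above the table, midway between the rests: where the middle of the tube is when it lies seated and centred. Axes as the cradle's: the trough runs along y.
- tray: Fixed grey open-topped sheet-metal tray, 180 mm (its x) x 230 mm (its y) x 40 mm high, walls 4 mm, floor about 4 mm thick. Origin: centre of the underside, on the table; z up.
- offcut: Loose plain steel box section (rectangular tube, open ends), 50 mm wide (its x), 150 mm long (its y), 30 mm high (its z), about 0.45 kg. It starts lying flat on top of the two V rests, underside 70 mm above the table, roughly along the trough (within 0.35 rad). Origin: centre of its underside.
- offcut_mid (a point): Centre of the offcut, 15 mm above the centre of its underside; axes as the offcut's.
- tube: Loose plain steel round tube, outer diameter 42 mm, 150 mm long, about 0.4 kg, standing upright on the table at the start. Its own z axis runs along the tube. Origin: centre of the end it stands on. Both ends look and serve alike.
- tube_mid (a point): Middle of the tube on its axis, 75 mm from either end; axes as the tube's (z along the tube).
- hammer: Bystander: a hand hammer about 300 mm long with a wooden handle, lying on the table beyond the cradle. Origin on its underside.
- tape: Bystander: a yellow and black tape measure, 70 x 36 x 60 mm high, on the robot's side of the cradle. Origin: centre of its underside.
- collar: Bystander: a short wide pipe collar, diameter 76 mm, 45 mm high, standing on the far part of the table. Origin: centre of its underside.
Not all that is in view belongs to the job. What is shaped like the offcut but brown is not meant.

How it is judged:
By the outcome, as a careful person would: the job done as asked, in the order asked, and still so for the second after the job is handed in, with the robot touching nothing.
It also fails if it takes over 51 s, if anything falls off the work surface, if the arm or the gripper's body presses on something with over 40 N, if the wrist force passes 120 N, or if a joint passes its speed limit or range.

ROBOT

A 7-joint arm with a two-finger parallel gripper is mounted at the origin on the work surface. World frame = base frame: x ahead of the robot, y to its left, z up, the work surface at z = 0. Lengths are in m, angles in degrees, forces in N, time in s.
With the tool pointing down it reaches from about 0.425 to 0.875 m from the base axis. Payload 4.7 kg.
Tool frame: the origin (TCP) lies at the very end of the fingers, on their centre line; the grasp point (between the pads) lies 19 mm behind it; z points along the fingers, y is the line along which they close (so a half turn about z gives the same grasp; the last joint's range is limited). The gripper opens to 87 mm and grips with 3 to 60 N. Pads are 19 mm wide; open, the fingers measure 117 mm over their backs; the gripper's body (75 mm by 190 mm) begins 51 mm behind the grasp point.
Start: joints at [71.339, 18.392, -4.016, 83.108, 1.295, 78.541, -3.26], TCP at [0.217, -0.613, 0.196] pointing down, gripper open.
Joint ranges: [-163.93, 163.93], [-17.29, 119.83], [-79.2, 71.16], [3.27, 140.29], [-89.18, 269.18], [5.43, 117.66], [-154.24, 154.24]. Speed limits (degrees/s): [147.25, 147.25, 180, 180, 180, 180, 180].

INTERFACE

Orientations are given as [roll, pitch, yaw] about the fixed x, y, z axes, in that order (R = Rz(yaw) Ry(pitch) Rx(roll)).
In Python, from cell import get_obs, read_camera, sign_off, silhouettes gives the robot as it stands.
- The arm moves only by the tool play_rows, never from a script. Its argument "steps" is a list that holds one entry, the list of rows, each a list of 7 numbers: the shift along the tool's x, y, z in m, then the turn, a rotation vector about the tool's x, y, z in rad, then the finger opening in m, from 0 to 0.087. A call has 1 to 12 rows; each row shifts and turns the commanded pose from where the row before left it, along the tool's axes as they then stand; what a row does not reach is not made up. A row lasts 1/10 s, in which the tool goes at most 50 mm and 8.59 degrees, less where a joint would pass 70% of its speed; a pose out of reach is approached as far as the arm can. A call is refused whole if a number of a shift passes 0.05 or a number of a turn 0.15, either way. A call with a gripper value outside its range is refused whole. The fingers move at their own pace and stop on an object; "force" is the grip in N (left out, the last holds). Time passes only in rows, so rows that do not move let the fingers close. It gives the time, the measured TCP pose, the force, the opening and the grip force at its end, in the units of the state.
- get_obs(): the state, without advancing time (a new reading comes with each control period).
- read_camera(name): name is "scene" or "top" or "wrist"; returns a dict with "frame" (420x560x3 uint8, red, green, blue), "intrinsics" (3x3 intrinsics, pixels), "view" (4x4, takes a point from world to camera coordinates). Camera axes: x right, y up, looking along -z (the intrinsics and any distortion apply to the point x, -y, -z); pixel columns grow to the right and rows downward; lengths in m; the calibration is good to about 2 mm. A picture is of the moment at which its call begins. There is no depth.
- sign_off(): hands the job in; it is judged then, once.
Trained networks look in the newest picture that a camera, given by its name, has taken for a name from the list of things; names that differ only in an ending like _2 or _b are one class to them, and where a whole thing is asked for, a point or a joint stands for the part that bears it (a point fixed in the world has none). Each returns a list of dicts, best first, with "p" (0 to 1); they miss things now and then, are a little off and sometimes report something else, mostly with a low value. They report only what shows in the picture. A call takes as long as a camera call. They do not tell look-alikes from the thing itself.
- silhouettes(camera, name): "pixels" (420x560 bool, what is visible of it) and "extent" ([left, top, right, bottom] in pixels, round what is visible of it).
The state is a dict: "time_s": time; "qpos": joint angles; "joint_velocities": joint speeds; "effort": joint torques, N m; "tool_pos": TCP position; "tool_rot": TCP orientation; "force": force on the tool from outside, world axes, zero at the start; "wrist_torque": the same for the moment, N m; "grip_width": finger opening in m; "grasp_force": force on a finger pad.
Only numpy, scipy, OpenCV 4.12 (cv2) and the standard library are available. Lean on these libraries where they do the work, as an engineer would, in place of code of your own. Each camera call takes 0.05 s, during which the arm holds its last target. There are 200 camera calls.

## Working session

There is one attempt and no reset: what is moved stays moved. The work goes in short steps, Python scripts to look and compute and a tool call to move; the robot and the scene stay as the last step left them, time stands still between calls to the robot, and variables do not carry over. Pictures are saved under pics/ and viewed, at most 10 in all, crops included, and the job is handed in when it is done.

Besides the shell and the picture viewer there is one more tool, called after "Emit:" by a JSON object that holds its "method" and its "body". play_rows: Moves the arm, as the interface text tells. Its arguments: {"type":"object","properties":{"steps":{"type":"array","items":{"type":"array","items":{"type":"array","items":{"type":"number"}}}},"force":{"type":"number"}},"required":["steps"]}

```bash
mkdir -p pics; cat > h.py <<'E'
import numpy as np, cv2
from cell import *
from scipy.spatial.transform import Rotation as R
def proj(c,P):
    P=np.atleast_2d(P); V=c["view"]; p=P@V[:3,:3].T+V[:3,3]; p=p*[1,-1,-1]
    q=p@c["intrinsics"].T; return q[:,:2]/q[:,2:]
def ray(c,uv,z):
    uv=np.atleast_2d(uv).astype(float); V=c["view"]
    d=np.c_[uv,np.ones(len(uv))]@np.linalg.inv(c["intrinsics"]).T*[1,-1,-1]
    d=d@V[:3,:3]; o=-V[:3,:3].T@V[:3,3]
    return o+d*((z-o[2])/d[:,2])[:,None]
def save(c,n): cv2.imwrite("pics/"+n,c["frame"][:,:,::-1])
E
python3 - <<'E'
from h import *
np.set_printoptions(precision=3,suppress=True)
cs={}
for n in("scene","top"):
    c=read_camera(n); cs[n]=c
    V=c["view"]; print(n,-V[:3,:3].T@V[:3,3])
    for k in("cradle","tray","offcut","tube","hammer","tape","collar"):
        for s in silhouettes(n,k)[:3]:
            m=s["pixels"]; yx=np.argwhere(m)
            print(k,round(s["p"],2),s["extent"],yx.mean(0)[::-1], m.sum(), cv2.minAreaRect(yx[:,::-1].astype(np.float32)))
    
cv2.imwrite("pics/a.png",np.vstack([cs["scene"]["frame"],cs["top"]["frame"]])[:,:,::-1])
cv2.imwrite("pics/a.png",cv2.resize(np.hstack([cs["scene"]["frame"],cs["top"]["frame"]])[:,:,::-1],(800,300)))
save(cs["top"],"top.png")
save(cs["scene"],"scene.png")
print(get_obs())
E
```

```text
scene [ 0.942 -0.446  0.871]
tray 0.55 [276.3, 111.0, 363.6, 193.2] [320.928 150.041] 3996 ((320.4230651855469, 148.11538696289062), (63.51317596435547, 74.607177734375), 33.6900634765625)
offcut 0.95 [164.5, 189.7, 222.2, 218.1] [192.467 202.441] 1129 ((192.1110382080078, 202.0876007080078), (56.9341926574707, 21.429243087768555), 15.068489074707031)
offcut 0.65 [254.2, 165.2, 284.3, 214.6] [269.66  188.435] 1040 ((269.6020812988281, 188.37889099121094), (20.506093978881836, 53.1161994934082), 16.927513122558594)
tube 0.74 [143.2, 252.2, 178.1, 303.0] [161.472 275.711] 956 ((161.70001220703125, 276.4000244140625), (50.535133361816406, 21.46625328063965), 63.43495178222656)
hammer 0.78 [294.8, 246.6, 383.5, 334.2] [340.107 286.14 ] 1517 ((334.7500305175781, 292.7500305175781), (37.47665786743164, 106.06600952148438), 45.0)
tape 0.85 [245.2, 143.6, 269.4, 173.5] [256.484 156.308] 465 ((256.4599914550781, 156.22000122070312), (27.799999237060547, 19.399999618530273), 36.869895935058594)
collar 0.92 [370.4, 196.7, 404.2, 227.1] [387.652 210.54 ] 748 ((387.3999938964844, 210.800018310546
[... 1652 characters left out ...]
] 633 ((187.30003356933594, 141.10000610351562), (37.11872863769531, 31.752164840698242), 63.43495178222656)
collar 0.76 [169.4, 125.5, 205.2, 158.6] [187.032 140.718] 677 ((187.0, 141.0), (36.0, 34.0), 90.0)
{'time_s': 0.8, 'qpos': array([71.338, 18.391, -4.016, 83.107,  1.295, 78.539, -3.26 ]), 'joint_velocities': array([-0.005, -0.004, -0.024,  0.041, -0.08 , -0.066, -0.008]), 'effort': array([ -0.001, -49.104,  -0.403, -31.275,  -0.063,   0.034,   0.   ]), 'tool_pos': array([ 0.217, -0.613,  0.196]), 'tool_rot': array([179.992,   0.003,  19.471]), 'force': array([ 0.259, -0.477,  0.434]), 'wrist_torque': array([0.009, 0.051, 0.061]), 'grasp_force': 0.0, 'grip_width': 0.08651124985500336}
```

View pics/top.png

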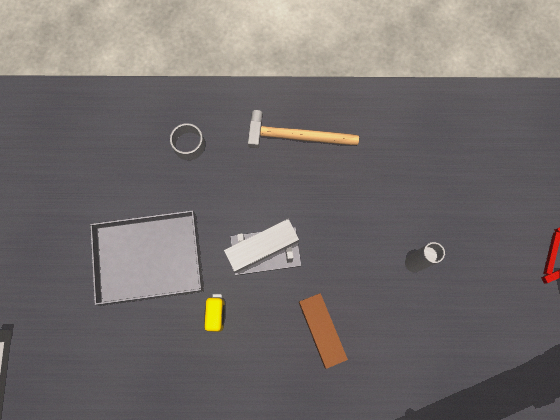

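View pics/scene.png

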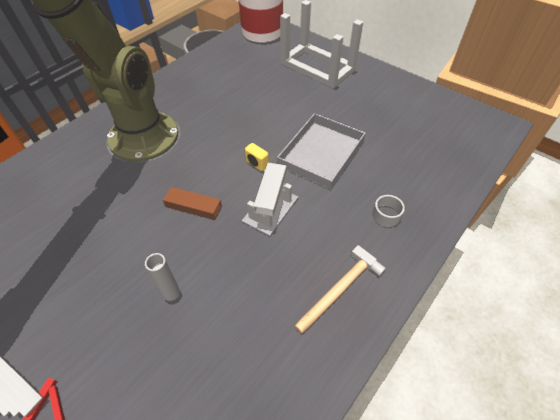

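Top view: the grey offcut lies on the cradle at (261,245), with the brown look-alike at (322,331). The tube stands with its rim at (433,253), the tray is at (145,258), and the tape at (214,314). The collar at (187,140) is too wide and short to be the tube.
For the offcut, the candidates are grey (261,245) and brown (322,331), so I choose grey. For the tube, they are (433,253) and the collar (187,140), so I choose (433,253).

```bash
python3 - <<'E'
from h import *
from scipy.optimize import minimize
np.set_printoptions(precision=4,suppress=True)
c=read_camera("top"); s=read_camera("scene")
save(c,"t.png")
f=c["frame"][200:300,200:330]; cv2.imwrite("pics/crop.png",cv2.resize(f,(780,600),interpolation=cv2.INTER_CUBIC)[:,:,::-1])
def fit(box,z0,parts,cam,m):  # fit IoU of projected convex boxes
    def mask(p):
        M=np.zeros((420*4,560*4),np.uint8)
        for (P) in parts:
            a=np.deg2rad(p[2]); Q=P@np.array([[np.cos(a),np.sin(a),0],[-np.sin(a),np.cos(a),0],[0,0,1]])+[p[0],p[1],0]
            uv=((proj(cam,Q)+.5)*4).astype(np.float32); cv2.fillConvexPoly(M,cv2.convexHull(uv).astype(np.int32),1)
        return M
    mm=cv2.resize(m.astype(np.uint8),None,fx=4,fy=4,interpolation=cv2.INTER_NEAREST)
    g=lambda p: 1-(mask(p)&mm).sum()/max(1,(mask(p)|mm).sum())
    b=minimize(g,box,method="Nelder-Mead",options=dict(initial_simplex=np.array(box)+np.array([[0,0,0],[.02,0,0],[0,.02,0],[0,0,10]]),xatol=1e-4))
    return b.x,b.fun
def box(x,y,z0,z1): return np.array([[i,j,k] for i in(-x/2,x/2) for j in(-y/2,y/2) for k in(z0,z1)])
def sil(n,k,uv):
    for q in silhouettes(n,k):
        if q["pixels"][uv[1]-6:uv[1]+6,uv[0]-6:uv[0]+6].any(): return q["pixels"]
def best(n,cam,k,uv,parts,z):
    m=sil(n,k,uv)
    if m is None: print(n,k,"none");return
    p0=ray(cam,np.argwhere(m).mean(0)[::-1],z)[0][:2]
    r=min((fit([p0[0],p0[1],a],0,parts,cam,m) for a in(0,30,60,-30)),key=lambda t:t[1]); print(n,k,*r)
for n,cam,o,t,tr in(("top",c,(261,245),(433,253),(145,258)),("scene",s,(270,188),(162,277),(321,150))):
    best(n,cam,"offcut",o,[box(.05,.15,.07,.10)],.085)
    best(n,cam,"tray",tr,[box(.18,.23,0,.04)],.02)
    a=np.linspace(0,6.28,40); cy=np.vstack([np.c_[.021*np.cos(a),.021*np.sin(a),a*0+h] for h in(0,.15)])
    best(n,cam,"tube",t,[cy],.075)
    best(n,cam,"tape",(214,314) if n=="top" else (256,156),[box(.036,.07,0,.06)],.03)
    best(n,cam,"collar",(187,140) if n=="top" else (388,211),[np.vstack([np.c_[.038*np.cos(a),.038*np.sin(a),a*0+h] for h in(0,.045)])],.02)
E
```

```text
top offcut [ 0.5066  0.0385 26.6486] 0.02889607209325107
top tray [0.4904 0.2955 7.9589] 0.024849308386467373
top tube [  0.4827  -0.3052 -26.1761] 0.03682140047206928
top tape [ 0.3674  0.1395 87.7824] 0.1137265273737107
top collar [ 0.7653  0.2161 73.2643] 0.44413492399927335
scene offcut [ 0.5033  0.0382 26.0311] 0.03698304718712886
scene tray [0.4878 0.2967 8.2712] 0.02793959007551239
scene tube [ 0.4812 -0.305   1.4216] 0.044649230968914266
scene tape [   0.3628    0.1419 -101.1216] 0.14526795895096922
scene collar [  0.7623   0.2164 -23.1061] 0.19467703349282295
```

View pics/crop.png

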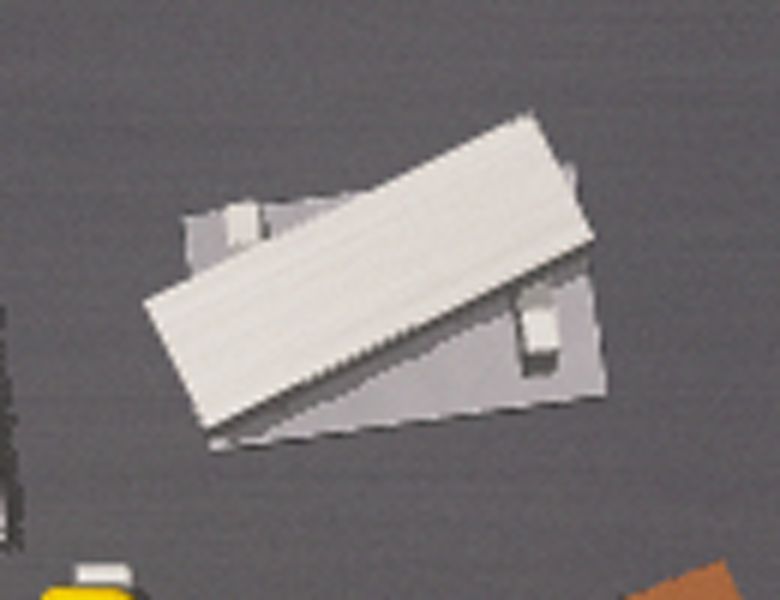

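Close crop: the chosen part is grey box section lying across both V rests (plate corners visible at (183,217), (210,449) and (606,395)). Next come a row planner and the cradle pose.

```bash
cat >> h.py <<'E'
def E(r): return R.from_euler("xyz",r,degrees=True)
def plan(wps,n=12,start=None,dp=.045,dr=.14):
    """wps: (pos, rpy or Rotation, opening). prints rounded rows per call"""
    o=get_obs()
    p,r=(np.array(o["tool_pos"]),E(o["tool_rot"])) if start is None else start
    rows=[]
    for P,Q,g in wps:
        Q=Q if isinstance(Q,R) else E(Q); P=np.array(P)
        k=max(1,int(np.ceil(max(np.linalg.norm(P-p)/dp,(r.inv()*Q).magnitude()/dr))))
        for i in range(k,0,-1):
            d=np.clip(np.round(r.inv().apply((P-p)/i),3),-.05,.05); w=np.round((r.inv()*Q).as_rotvec()/i,3)
            rows.append([*d,*w,g]); p=p+r.apply(d); r=r*R.from_rotvec(w)
    for i in range(0,len(rows),n): print("["+",".join("["+",".join(f"{v+0:g}" for v in q)+"]" for q in rows[i:i+n])+"]")
    print(len(rows),p,r.as_euler("xyz",degrees=True)); return p,r
E
python3 - <<'E'
from h import *
np.set_printoptions(precision=4,suppress=True)
c=read_camera("top")
uv=np.array([[183,217],[210,449],[606,395],[578,165]])/6+200-.4
P=ray(c,uv,.01); print(P, (P[0]+P[2])/2, [np.linalg.norm(P[i]-P[i-1]) for i in range(4)])
d=P[1]-P[2]; print(np.degrees(np.arctan2(-d[0],d[1])))
plan([((.505,.0385,.2),[180,0,116.4],.087),((.505,.0385,.078),[180,0,116.4],.087)])
E
```

```text
[[ 0.5422  0.1115  0.01  ]
 [ 0.4543  0.0995  0.01  ]
 [ 0.4748 -0.0482  0.01  ]
 [ 0.5627 -0.0384  0.01  ]] [0.5085 0.0317 0.01  ] [np.float64(0.1512734448373632), np.float64(0.08876843655293697), np.float64(0.14904088338637803), np.float64(0.0884586201558308)]
7.9097924086317315
[[0.031,-0.032,0,0,0,-0.106,0.087],[0.034,-0.029,0,0,0,-0.106,0.087],[0.037,-0.025,0,0,0,-0.106,0.087],[0.039,-0.021,0,0,0,-0.106,0.087],[0.041,-0.017,0,0,0,-0.106,0.087],[0.043,-0.013,0,0,0,-0.106,0.087],[0.044,-0.008,0,0,0,-0.106,0.087],[0.044,-0.003,0,0,0,-0.106,0.087],[0.044,0.001,0,0,0,-0.105,0.087],[0.044,0.006,-0.001,0,0,-0.106,0.087],[0.043,0.011,0,0,0,-0.105,0.087],[0.042,0.015,-0.001,0,0,-0.106,0.087]]
[[0.04,0.02,0,0,0,-0.105,0.087],[0.038,0.024,-0.001,0,0,-0.106,0.087],[0.035,0.027,0,0,0,-0.105,0.087],[0.032,0.031,-0.001,0,0,-0.106,0.087],[0,0,0.041,0,0,0,0.087],[0,0,0.041,0,0,0,0.087],[0,0,0.04,0,0,0,0.087]]
19 [0.5048 0.0383 0.0781] [-179.9978    0.0032  116.415 ]
```

Emit:
{"method": "play_rows", "body": {"steps": [[[0.031,-0.032,0,0,0,-0.106,0.087],[0.034,-0.029,0,0,0,-0.106,0.087],[0.037,-0.025,0,0,0,-0.106,0.087],[0.039,-0.021,0,0,0,-0.106,0.087],[0.041,-0.017,0,0,0,-0.106,0.087],[0.043,-0.013,0,0,0,-0.106,0.087],[0.044,-0.008,0,0,0,-0.106,0.087],[0.044,-0.003,0,0,0,-0.106,0.087],[0.044,0.001,0,0,0,-0.105,0.087],[0.044,0.006,-0.001,0,0,-0.106,0.087],[0.043,0.011,0,0,0,-0.105,0.087],[0.042,0.015,-0.001,0,0,-0.106,0.087]]]}}

```text
time_s: 2.65
tool_pos: [0.4332, -0.1232, 0.1985]
tool_rot: [180.0, 0.1, 92.5]
force: [0.7, -0.3, -0.3]
grip_width: 0.087
grasp_force: 0.0
```

Emit:
{"method": "play_rows", "body": {"steps": [[[0.04,0.02,0,0,0,-0.105,0.087],[0.038,0.024,-0.001,0,0,-0.106,0.087],[0.035,0.027,0,0,0,-0.105,0.087],[0.032,0.031,-0.001,0,0,-0.106,0.087],[0,0,0,0,0,0,0.087],[0,0,0,0,0,0,0.087]]]}}

```text
time_s: 3.25
tool_pos: [0.5048, 0.0393, 0.2001]
tool_rot: [-180.0, -0.0, 116.5]
force: [-0.5, -1.2, -0.1]
grip_width: 0.087
grasp_force: 0.0
```

```bash
python3 - <<'E'
from h import *
np.set_printoptions(precision=4,suppress=True)
o=get_obs(); print(o["time_s"],o["tool_pos"],o["tool_rot"],o["qpos"])
c=read_camera("wrist"); save(c,"w1.png")
for s in silhouettes("wrist","offcut")[:2]:
    print(s["p"],s["extent"]); m=s["pixels"].astype(np.uint8)
    k=max(cv2.findContours(m,0,2)[0],key=cv2.contourArea)
    b=cv2.boxPoints(cv2.minAreaRect(k)); P=ray(c,b,.10); print(P[:,:2],P.mean(0)); 
    print([np.linalg.norm(P[i]-P[i-1]) for i in range(4)])
E
```

```text
3.25 [0.5048 0.0393 0.2001] [-179.9844   -0.0042  116.5368] [ 35.3978   2.9663 -43.8022 101.5179   2.1131  76.3654  17.6718]
0.74 [0.7, 192.0, 152.8, 254.9]
[[ 0.3116 -0.0952]
 [ 0.303  -0.0475]
 [ 0.416  -0.0019]
 [ 0.4299 -0.0478]] [ 0.3651 -0.0481  0.1   ]
[np.float64(0.12741445639681775), np.float64(0.048396574933228145), np.float64(0.12183304307964958), np.float64(0.04803433640462444)]
0.68 [244.5, 108.6, 315.7, 290.7]
[[ 0.4511  0.0944]
 [ 0.4951  0.1164]
 [ 0.5658 -0.0158]
 [ 0.5148 -0.0413]] [0.5067 0.0384 0.1   ]
[np.float64(0.1499197873207795), np.float64(0.04925036759843901), np.float64(0.14991048845741822), np.float64(0.05705177330168453)]
```

View pics/w1.png

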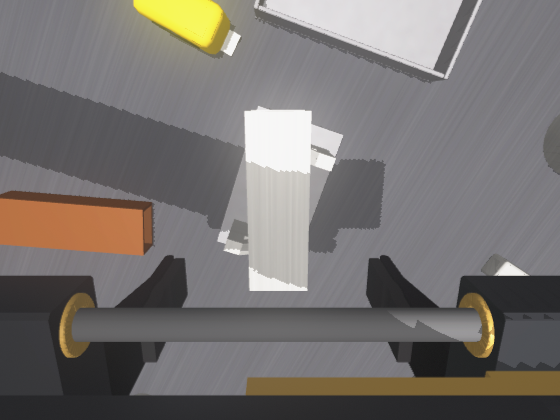

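The wrist view shows the grey offcut at (279,200), centred between the fingers and aligned with them. I'll descend and grip.

Emit:
{"method": "play_rows", "body": {"steps": [[[0,0,0.041,0,0,0,0.087],[0,0,0.041,0,0,0,0.087],[0,0,0.04,0,0,0,0.087],[0,0,0,0,0,0,0.087],[0,0,0,0,0,0,0.03],[0,0,0,0,0,0,0.03],[0,0,0,0,0,0,0.03],[0,0,0,0,0,0,0.03],[0,0,0,0,0,0,0.03],[0,0,0,0,0,0,0.03]]], "force": 40}}

```text
time_s: 4.35
tool_pos: [0.5051, 0.0383, 0.0786]
tool_rot: [180.0, 0.0, 116.4]
force: [0.8, 0.5, 0.6]
grip_width: 0.0472
grasp_force: 0.0
```

```bash
python3 - <<'E'
from h import *
o=get_obs(); print(o)
plan([((.505,.0385,.16),[180,0,116.4],.03),((.489,.296,.16),[180,0,98],.03),((.489,.296,.035),[180,0,98],.03),((.489,.296,.016),[180,0,98],.03)],dp=.04)
E
```

```text
{'time_s': 4.35, 'qpos': array([ 33.37462033,  10.0585605 , -43.79992636, 110.2019355 ,
         7.85084881,  62.68436211,  12.81399222]), 'joint_velocities': array([-0.10326324,  0.25709562,  0.06936927,  0.21192572,  0.00682176,
       -0.05333618, -0.13894099]), 'effort': array([ 1.84268790e-02, -3.00042379e+01, -3.50372583e+00, -2.81856179e+01,
       -4.46777930e-02,  4.83396405e-02,  7.52045034e-04]), 'tool_pos': array([0.50512013, 0.03828325, 0.07857324]), 'tool_rot': array([1.79971055e+02, 3.72737029e-02, 1.16412005e+02]), 'force': array([0.78096718, 0.45529932, 0.61933332]), 'wrist_torque': array([-0.0133379 , -0.1736126 ,  0.01522232]), 'grasp_force': 0.0, 'grip_width': 0.047183254879956206}
[[0,0,-0.027,0,0,0,0.03],[0,0,-0.027,0,0,0,0.03],[0,0,-0.027,0.001,0.001,0,0.03],[0.034,0.014,0,0,0,0.046,0.03],[0.035,0.013,0,0,0,0.046,0.03],[0.035,0.011,0,0,0,0.046,0.03],[0.036,0.01,0,0,0,0.046,0.03],[0.036,0.008,0,0,0,0.046,0.03],[0.036,0.006,0,0,0,0.046,0.03],[0.036,0.004,0,-0.001,0,0.045,0.03],[0,0,0.031,0,0,0,0.03],[0,0,0.031,0,0,0,0.03]]
[[0,0,0.031,0,0,0,0.03],[0,0,0.032,0,0,0,0.03],[0,0,0.019,0,0,0,0.03]]
15 [0.48877048 0.29557683 0.0156069 ] [ 1.79975944e+02 -1.13431485e-02  9.80200613e+01]
```

Emit:
{"method": "play_rows", "body": {"steps": [[[0,0,0,0,0,0,0.03],[0,0,0,0,0,0,0.03]]]}}

```text
time_s: 4.55
tool_pos: [0.5048, 0.0383, 0.0781]
tool_rot: [-180.0, 0.0, 116.4]
force: [-0.3, -0.5, -0.3]
grip_width: 0.0335
grasp_force: 0.0
```

```bash
python3 - <<'E'
from h import *
c=read_camera("wrist"); s=read_camera("scene")
f=cv2.resize(s["frame"][130:250,190:330],(560,420),interpolation=cv2.INTER_CUBIC)
cv2.imwrite("pics/g.png",cv2.resize(np.hstack([c["frame"],f]),(800,300))[:,:,::-1])
E
```

```text
(no output)
```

View pics/g.png

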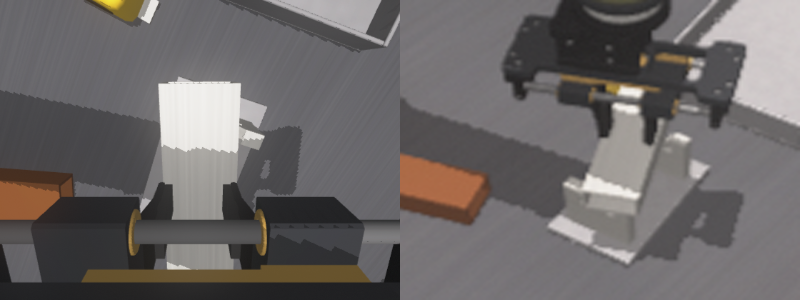

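Left half (wrist): the fingers sit against the offcut's sides at (165,210) and (232,210), a gap of about 50 mm. The reported 33.5 mm doesn't agree with that, so I'll command a full close to see whether grip force builds.

Emit:
{"method": "play_rows", "body": {"steps": [[[0,0,0,0,0,0,0.0],[0,0,0,0,0,0,0.0],[0,0,0,0,0,0,0.0]]], "force": 40}}

```text
time_s: 4.95
tool_pos: [0.5048, 0.0384, 0.0781]
tool_rot: [-180.0, -0.0, 116.4]
force: [-0.0, 1.0, -0.4]
grip_width: 0.0135
grasp_force: 0.0
```

```bash
python3 - <<'E'
from h import *
o=get_obs(); print(o["grip_width"],o["grasp_force"],o["tool_pos"])
c=read_camera("wrist"); cv2.imwrite("pics/g2.png",c["frame"][:,:,::-1])
g=c["frame"].astype(int).sum(2)
for r in(262,275,290): print(r,[ (i,int(g[r,i])) for i in range(190,370,6)])
E
```

```text
0.013485713621657248 0.0 [0.50480638 0.03835978 0.07807888]
262 [(190, 217), (196, 222), (202, 228), (208, 365), (214, 370), (220, 373), (226, 372), (232, 457), (238, 460), (244, 152), (250, 154), (256, 165), (262, 284), (268, 468), (274, 459), (280, 467), (286, 466), (292, 167), (298, 166), (304, 153), (310, 162), (316, 462), (322, 457), (328, 457), (334, 235), (340, 236), (346, 232), (352, 235), (358, 222), (364, 229)]
275 [(190, 248), (196, 248), (202, 285), (208, 283), (214, 241), (220, 228), (226, 228), (232, 434), (238, 422), (244, 138), (250, 149), (256, 152), (262, 276), (268, 457), (274, 452), (280, 458), (286, 460), (292, 154), (298, 153), (304, 139), (310, 137), (316, 454), (322, 346), (328, 349), (334, 199), (340, 197), (346, 194), (352, 188), (358, 255), (364, 253)]
290 [(190, 121), (196, 124), (202, 124), (208, 130), (214, 127), (220, 131), (226, 136), (232, 129), (238, 119), (244, 124), (250, 137), (256, 140), (262, 237), (268, 452), (274, 445), (280, 452), (286, 451), (292, 141), (298, 142), (304, 136), (310, 124), (316, 118), (322, 126), (328, 133), (334, 130), (340, 130), (346, 126), (352, 123), (358, 119), (364, 122)]
```

```bash
python3 - <<'E'
from h import *
s=read_camera("scene"); c=read_camera("wrist"); t=read_camera("top")
f=cv2.resize(s["frame"][140:250,210:320],(560,560),interpolation=cv2.INTER_CUBIC)
o=get_obs(); print(o["tool_pos"])
np.set_printoptions(precision=4,suppress=True)
p=np.array(o["tool_pos"])
for n,k in(("scene",s),("wrist",c),("top",t)): print(n,proj(k,p),proj(k,p+[0,0,.03]), proj(k,p+[0,0,.07]))
a=cv2.resize(c["frame"],(560,420)); 
q=((proj(s,p)[0]-[210,140])*560/110).astype(int); cv2.circle(f,tuple(map(int,q)),5,(255,0,0),2)
cv2.circle(a,tuple(map(int,proj(c,p)[0])),5,(255,0,0),2)
a=np.vstack([a,np.zeros((140,560,3),np.uint8)])
cv2.imwrite("pics/g3.png",cv2.resize(np.hstack([a,f]),(800,400))[:,:,::-1])
E
```

```text
[0.50483529 0.03830646 0.07812414]
scene [[270.1516 190.0071]] [[269.8575 182.5264]] [[269.4429 171.978 ]]
wrist [[276.2871 253.9556]] [[276.2495 279.1956]] [[276.1749 329.3239]]
top [[261.3921 246.8754]] [[261.0262 244.3673]] [[260.5053 240.7969]]
```

View pics/g3.png

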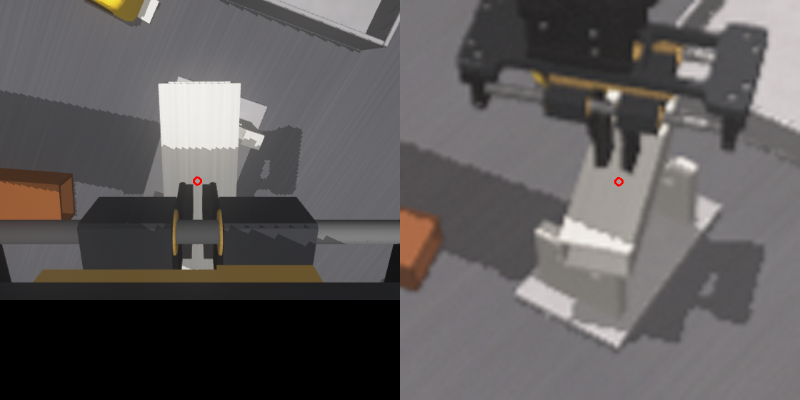

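The fingers closed just above the offcut: tips at about (612,165) in the right half, against the projected TCP at (619,182). So the real fingertips end about 20 mm short of the reported TCP. I'll open, go 26 mm lower and grip again.

Emit:
{"method": "play_rows", "body": {"steps": [[[0,0,-0.01,0,0,0,0.087],[0,0,0,0,0,0,0.087],[0,0,0,0,0,0,0.087],[0,0,0,0,0,0,0.087],[0,0,0,0,0,0,0.087],[0,0,0,0,0,0,0.087],[0,0,0,0,0,0,0.087],[0,0,0,0,0,0,0.087],[0,0,0,0,0,0,0.087],[0,0,0,0,0,0,0.087],[0,0,0,0,0,0,0.087]]]}}

```text
time_s: 6.25
tool_pos: [0.5048, 0.0383, 0.0881]
tool_rot: [-180.0, 0.0, 116.4]
force: [-0.7, -0.2, 0.1]
grip_width: 0.0814
grasp_force: 0.0
```

Emit:
{"method": "play_rows", "body": {"steps": [[[0,0,0.012,0,0,0,0.087],[0,0,0.012,0,0,0,0.087],[0,0,0.012,0,0,0,0.087],[0,0,0,0,0,0,0.0],[0,0,0,0,0,0,0.0],[0,0,0,0,0,0,0.0],[0,0,0,0,0,0,0.0],[0,0,0,0,0,0,0.0],[0,0,0,0,0,0,0.0],[0,0,0,0,0,0,0.0],[0,0,0,0,0,0,0.0]]], "force": 40}}

```text
time_s: 7.35
tool_pos: [0.5057, 0.0385, 0.0526]
tool_rot: [179.9, 0.0, 116.4]
force: [1.6, 0.6, 1.0]
grip_width: 0.0498
grasp_force: 40.0
```

```bash
python3 - <<'E'
from h import *
plan([((.505,.0385,.11),[180,0,116.4],0),((.489,.296,.11),[180,0,98],0),((.489,.296,.01),[180,0,98],0),((.489,.296,-.011),[180,0,98],0)],dp=.036)
E
```

```text
[[0,0,-0.029,0.001,0,0,0],[0,-0.001,-0.028,0.001,0.001,0,0],[0.03,0.013,0,0,0,0.04,0],[0.03,0.011,0,0,0,0.04,0],[0.031,0.01,0,0,0,0.04,0],[0.031,0.009,0,0,0,0.04,0],[0.031,0.008,0,0,0,0.04,0],[0.032,0.006,0,0,0,0.04,0],[0.032,0.005,0,0,0,0.041,0],[0.032,0.004,0,-0.001,0,0.04,0],[0,0,0.033,0,0,0,0],[0,0,0.033,0,0,0,0]]
[[0,0,0.034,0,0,0,0],[0,0,0.021,0,0,0,0]]
14 [ 0.48874505  0.29629951 -0.01132934] [ 1.79974717e+02 -1.25456077e-02  9.80223931e+01]
```

Emit:
{"method": "play_rows", "body": {"steps": [[[0,0,-0.029,0,0,0,0],[0,0,-0.028,0,0,0,0],[0.03,0.013,0,0,0,0.04,0],[0.03,0.011,0,0,0,0.04,0],[0.031,0.01,0,0,0,0.04,0],[0.031,0.009,0,0,0,0.04,0],[0.031,0.008,0,0,0,0.04,0],[0.032,0.006,0,0,0,0.04,0],[0.032,0.005,0,0,0,0.041,0],[0.032,0.004,0,0,0,0.04,0],[0,0,0,0,0,0,0],[0,0,0.03,0,0,0,0]]]}}

```text
time_s: 8.55
tool_pos: [0.49, 0.2993, 0.0812]
tool_rot: [179.7, -0.1, 98.2]
force: [0.7, 0.2, -5.7]
grip_width: 0.0499
grasp_force: 40.0
```

Emit:
{"method": "play_rows", "body": {"steps": [[[0,0,0.03,0,0,0,0],[0,0,0.03,0,0,0,0],[0,0,0.015,0,0,0,0],[0,0,0.008,0,0,0,0],[0,0,0.006,0,0,0,0],[0,0,0,0,0,0,0]]]}}

```text
time_s: 9.15
tool_pos: [0.489, 0.2965, -0.0098]
tool_rot: [-180.0, 0.0, 98.0]
force: [0.5, 0.5, -5.5]
grip_width: 0.0498
grasp_force: 40.0
```

Emit:
{"method": "play_rows", "body": {"steps": [[[0,0,0.002,0,0,0,0],[0,0,0.001,0,0,0,0],[0,0,0,0,0,0,0]]]}}

```text
time_s: 9.45
tool_pos: [0.4893, 0.2967, -0.0123]
tool_rot: [179.9, -0.0, 98.0]
force: [0.4, -0.3, -4.9]
grip_width: 0.0496
grasp_force: 40.0
```

Emit:
{"method": "play_rows", "body": {"steps": [[[0,0,0.001,0,0,0,0],[0,0,0.001,0,0,0,0],[0,0,0,0,0,0,0]]]}}

```text
time_s: 9.75
tool_pos: [0.4893, 0.2967, -0.0133]
tool_rot: [180.0, 0.0, 98.0]
force: [-2.4, -2.0, 6.4]
grip_width: 0.0499
grasp_force: 40.0
```

Contact with the tray floor is confirmed by the change in force. Releasing and retreating.

Emit:
{"method": "play_rows", "body": {"steps": [[[0,0,0,0,0,0,0.07],[0,0,0,0,0,0,0.07],[0,0,0,0,0,0,0.07],[0,0,0,0,0,0,0.07],[0,0,-0.02,0,0,0,0.07],[0,0,-0.04,0,0,0,0.07],[0,0,-0.04,0,0,0,0.087],[0,0,-0.04,0,0,0,0.087],[0,0,-0.04,0,0,0,0.087],[0,0,-0.02,0,0,0,0.087]]]}}

```text
time_s: 10.75
tool_pos: [0.4901, 0.2978, 0.189]
tool_rot: [179.7, -0.1, 98.0]
force: [0.3, -0.1, 0.1]
grip_width: 0.0858
grasp_force: 0.0
```

```bash
cat >> h.py <<'E'
def pose(g,yaw,tilt,back=.04):
    """grasp point g, tool-down yaw, tilt>0 leans tool z toward +tool x (heading yaw); returns TCP pos, rot"""
    r=E([180,0,yaw])*R.from_euler("y",tilt,degrees=True)
    return np.array(g)+back*r.apply([0,0,1]), r
E
python3 - <<'E'
from h import *
np.set_printoptions(precision=4,suppress=True)
o=get_obs(); print(o["tool_pos"],o["qpos"])
b=np.degrees(np.arctan2(-.305,.482)); yaw=90+b
r=pose([0,0,0],yaw,-70)[1]; print(r.apply([[0,0,1],[0,1,0],[1,0,0]]))
P,Q=pose([.482,-.305,.09],yaw,-70,-.09)
print(P)
st=(np.array(o["tool_pos"]),E(o["tool_rot"]))
A,B=pose([.50,-.05,.24],82,0)
plan([(A,B,.087),(P+[0,0,.06],Q,.087)],dp=.045,dr=.14)
E
```

```text
[0.4901 0.2978 0.189 ] [  9.5433  14.7807 -50.731   93.8067  11.7979  76.6957 -34.8946]
[[-0.5025 -0.7941 -0.342 ]
 [ 0.845  -0.5347  0.    ]
 [ 0.1829  0.289  -0.9397]]
[ 0.5272 -0.2335  0.1208]
[[-0.043,-0.005,-0.001,0.001,0,0.035,0.087],[-0.043,-0.003,-0.002,0.001,0,0.035,0.087],[-0.044,-0.002,-0.001,0,0,0.035,0.087],[-0.044,0,-0.002,0.001,0,0.035,0.087],[-0.043,0.001,-0.001,0,0,0.035,0.087],[-0.043,0.003,-0.002,0.001,-0.001,0.035,0.087],[-0.044,0.004,-0.001,0,0,0.035,0.087],[-0.043,0.006,-0.002,0.001,-0.001,0.035,0.087],[-0.018,0.005,0.002,0.026,-0.12,0.037,0.087],[-0.017,0.006,0.004,0.026,-0.12,0.037,0.087],[-0.016,0.007,0.006,0.026,-0.12,0.037,0.087],[-0.015,0.007,0.007,0.026,-0.12,0.037,0.087]]
[[-0.014,0.008,0.009,0.026,-0.12,0.037,0.087],[-0.013,0.009,0.011,0.026,-0.12,0.037,0.087],[-0.011,0.01,0.012,0.026,-0.121,0.037,0.087],[-0.009,0.01,0.012,0.026,-0.12,0.037,0.087],[-0.007,0.011,0.013,0.025,-0.121,0.037,0.087],[-0.005,0.012,0.014,0.026,-0.12,0.038,0.087]]
18 [ 0.5271 -0.2332  0.1805] [179.981   69.9975  57.6568]
```

Emit:
{"method": "play_rows", "body": {"steps": [[[-0.043,-0.005,-0.001,0.001,0,0.035,0.087],[-0.043,-0.003,-0.002,0.001,0,0.035,0.087],[-0.044,-0.002,-0.001,0,0,0.035,0.087],[-0.044,0,-0.002,0.001,0,0.035,0.087],[-0.043,0.001,-0.001,0,0,0.035,0.087],[-0.043,0.003,-0.002,0.001,-0.001,0.035,0.087],[-0.044,0.004,-0.001,0,0,0.035,0.087],[-0.043,0.006,-0.002,0.001,-0.001,0.035,0.087],[-0.018,0.005,0.002,0.026,-0.12,0.037,0.087],[-0.017,0.006,0.004,0.026,-0.12,0.037,0.087],[-0.016,0.007,0.006,0.026,-0.12,0.037,0.087],[-0.015,0.007,0.007,0.026,-0.12,0.037,0.087]]]}}

```text
time_s: 11.95
tool_pos: [0.5104, -0.1245, 0.1903]
tool_rot: [-175.7, 28.3, 74.3]
force: [-0.1, 0.1, -0.3]
grip_width: 0.087
grasp_force: 0.0
```

Emit:
{"method": "play_rows", "body": {"steps": [[[-0.014,0.008,0.009,0.026,-0.12,0.037,0.087],[-0.013,0.009,0.011,0.026,-0.12,0.037,0.087],[-0.011,0.01,0.012,0.026,-0.121,0.037,0.087],[-0.009,0.01,0.012,0.026,-0.12,0.037,0.087],[-0.007,0.011,0.013,0.025,-0.121,0.037,0.087],[-0.005,0.012,0.014,0.026,-0.12,0.038,0.087],[0,0,0,0,0,0,0.087],[0,0,0,0,0,0,0.087]]]}}

```text
time_s: 12.75
tool_pos: [0.5255, -0.234, 0.1764]
tool_rot: [-179.1, 70.2, 58.5]
force: [-0.8, 0.3, 0.5]
grip_width: 0.0872
grasp_force: 0.0
```

```bash
python3 - <<'E'
from h import *
np.set_printoptions(precision=4,suppress=True)
o=get_obs(); print(o["tool_pos"],o["tool_rot"],o["qpos"])
s=read_camera("scene"); w=read_camera("wrist")
cv2.imwrite("pics/p.png",cv2.resize(np.hstack([s["frame"],w["frame"]]),(800,300))[:,:,::-1])
for q in silhouettes("scene","tube")[:1]+silhouettes("wrist","tube")[:1]: print(q["p"],q["extent"])
b=np.degrees(np.arctan2(-.305,.482)); yaw=90+b
P,Q=pose([.482,-.305,.09],yaw,-70,-.09)
P2,Q2=pose([.482,-.305,.09],yaw,-70,.04)
plan([(P,Q,.087),(P2,Q2,.087)],dp=.04)
E
```

```text
[ 0.5255 -0.234   0.1764] [-179.0959   70.2167   58.5331] [  6.6815  43.1717 -21.8115  83.0212  57.9704 115.9698 -54.3336]
0.98 [145.5, 254.9, 179.0, 301.2]
0.63 [251.0, 10.9, 309.1, 213.6]
[[0.028,0,0.01,0,0,0,0.087],[0.028,0.001,0.009,0,0.001,0,0.087],[0,0,0.033,0,0,0,0.087],[0,0,0.032,0,0,0,0.087],[0,0,0.033,0,0,0,0.087],[0,0,0.032,0,0,0,0.087]]
6 [ 0.4625 -0.3367  0.076 ] [179.9438  69.9732  57.6388]
```

View pics/p.png

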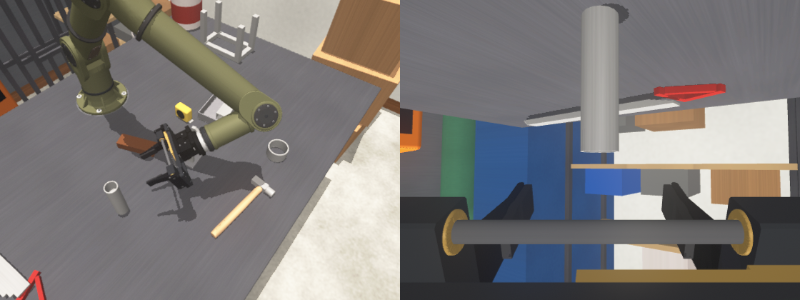

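The wrist view shows the tube centred between the fingers at (600,80). The scene half shows the hand tilted and clear of everything. q6 is near its limit, so I'll lower first and check.

Emit:
{"method": "play_rows", "body": {"steps": [[[0.028,0,0.01,0,0,0,0.087],[0.028,0.001,0.009,0,0,0,0.087],[0,0,0,0,0,0,0.087],[0,0,0,0,0,0,0.087]]]}}

```text
time_s: 13.35
tool_pos: [0.5271, -0.234, 0.1201]
tool_rot: [-179.7, 70.2, 57.9]
force: [0.6, -0.0, 1.4]
grip_width: 0.0868
grasp_force: 0.0
```

```bash
python3 - <<'E'
from h import *
np.set_printoptions(precision=4,suppress=True)
o=get_obs(); print(o["tool_pos"],o["tool_rot"],o["qpos"])
r=E(o["tool_rot"]); p=o["tool_pos"]; t=r.apply([0,0,1]); print(t, r.apply([0,1,0]))
g=p-.04*t; k=((np.array([.482,-.305])-g[:2])@t[:2])/(t[:2]@t[:2]); print("advance",k,"at",g+k*t, r.inv().apply(np.array([.482,-.305,.09])-g))
E
```

```text
[ 0.5271 -0.234   0.1201] [-179.7237   70.2198   57.912 ] [  6.3872  47.504  -21.39    83.2414  57.7871 113.3237 -58.3347]
[-0.504  -0.7947 -0.3384] [ 0.8448 -0.5351 -0.0016]
advance 0.1293278862049817 at [ 0.4821 -0.305   0.0899] [-0.0001 -0.0001  0.1293]
```

Emit:
{"method": "play_rows", "body": {"steps": [[[0,0,0.03,0,0,0,0.087],[0,0,0.035,0,0,0,0.087],[0,0,0.035,0,0,0,0.087],[0,0,0.029,0,0,0,0.087],[0,0,0,0,0,0,0.087]]]}}

```text
time_s: 13.85
tool_pos: [0.459, -0.3406, 0.0772]
tool_rot: [-179.9, 70.4, 57.4]
force: [0.3, -0.0, 0.8]
grip_width: 0.087
grasp_force: 0.0
```

Emit:
{"method": "play_rows", "body": {"steps": [[[0,0,0,0,0,0,0],[0,0,0,0,0,0,0],[0,0,0,0,0,0,0],[0,0,0,0,0,0,0],[0,0,0,0,0,0,0],[0,0,0,0,0,0,0],[0,0,0,0,0,0,0],[0,0,0,0,0,0,0],[0,0,0,0,0,0,0]]], "force": 55}}

```text
time_s: 14.75
tool_pos: [0.4621, -0.3366, 0.0748]
tool_rot: [-179.6, 70.2, 58.1]
force: [0.4, -0.1, 0.3]
grip_width: 0.0409
grasp_force: 55.0
```

```bash
python3 - <<'E'
from h import *
np.set_printoptions(precision=4,suppress=True)
o=get_obs(); print(o["tool_pos"],o["tool_rot"],o["qpos"],o["grip_width"],o["grasp_force"])
c=read_camera("scene"); s=c["frame"]
f=cv2.resize(s[230:320,110:230],(720,540),interpolation=cv2.INTER_CUBIC)
p=o["tool_pos"]; t=E(o["tool_rot"]).apply([0,0,1])
for d,col in((0,(255,0,0)),(.02,(0,255,0)),(.04,(0,0,255))): cv2.circle(f,tuple(int(v) for v in ((proj(c,p-d*t)[0]-[110,230]+.5)*6)),4,col,2)
cv2.imwrite("pics/q.png",f[:,:,::-1])
E
```

```text
[ 0.4621 -0.3366  0.0748] [-179.5789   70.2416   58.0693] [ 14.2024  44.8654 -18.9433  94.6022  61.4134 102.9934 -60.3253] 0.04086634856836398 54.950394921288535
```

View pics/q.png

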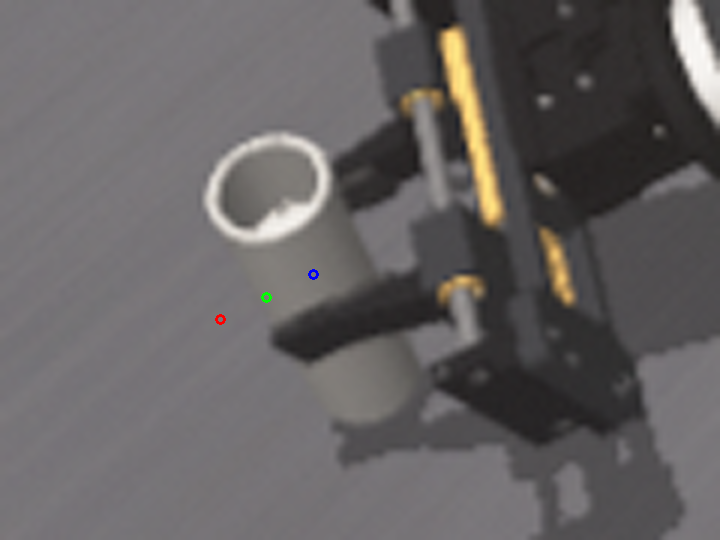

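The tube (rim at (270,190)) is held between both fingers about 13 mm above its middle. Planning lift, swing and approach.

```bash
cat > fin.py <<'E'
from h import *
r0=E([-179.58,70.24,58.07]); up=r0.inv().apply([0,0,1])   # tube "top" axis in tool frame at grasp
rf=R.from_euler("z",98-58.07,degrees=True)*r0*R.from_euler("y",90,degrees=True)
e=.0133; C=np.array([.5085,.0315,.081])
d=rf.apply(up)
Pf=C+e*d+.04*rf.apply([0,0,1])
E
python3 - <<'E'
from fin import *
np.set_printoptions(precision=4,suppress=True)
print(d,Pf,rf.as_euler("xyz",degrees=True))
o=get_obs(); p=np.array(o["tool_pos"]); r=E(o["tool_rot"])
plan([(p+[0,0,.11],r,0),(Pf+[0,0,.09],rf,0)],dp=.035,dr=.12)
E
```

```text
[ 0.1299 -0.9915  0.    ] [0.5083 0.0317 0.0434] [-179.8491  -19.7594   97.5537]
[[-0.026,0,-0.009,0,0,0,0],[-0.026,0,-0.009,0,0,0,0],[-0.026,0,-0.01,0,0,0,0],[-0.026,0,-0.009,0,0,0,0],[0.011,-0.011,-0.02,-0.022,0.1,-0.046,0],[0.013,-0.01,-0.019,-0.022,0.1,-0.047,0],[0.016,-0.008,-0.018,-0.022,0.1,-0.046,0],[0.018,-0.007,-0.016,-0.022,0.1,-0.047,0],[0.019,-0.006,-0.015,-0.022,0.1,-0.046,0],[0.021,-0.005,-0.013,-0.022,0.1,-0.047,0],[0.022,-0.004,-0.01,-0.022,0.1,-0.046,0],[0.023,-0.002,-0.008,-0.022,0.1,-0.046,0]]
[[0.024,-0.001,-0.006,-0.022,0.1,-0.047,0],[0.025,0,-0.003,-0.022,0.1,-0.046,0],[0.025,0.001,-0.001,-0.022,0.1,-0.047,0],[0.025,0.003,0.001,-0.022,0.1,-0.046,0],[0.024,0.004,0.004,-0.021,0.1,-0.047,0],[0.024,0.004,0.007,-0.022,0.1,-0.046,0],[0.023,0.006,0.009,-0.021,0.1,-0.047,0]]
19 [0.5087 0.0319 0.1334] [-179.831   -19.7682   97.5779]
```

Emit:
{"method": "play_rows", "body": {"steps": [[[-0.026,0,-0.009,0,0,0,0],[-0.026,0,-0.009,0,0,0,0],[-0.026,0,-0.01,0,0,0,0],[-0.026,0,-0.009,0,0,0,0],[0.011,-0.011,-0.02,-0.022,0.1,-0.046,0],[0.013,-0.01,-0.019,-0.022,0.1,-0.047,0],[0.016,-0.008,-0.018,-0.022,0.1,-0.046,0],[0.018,-0.007,-0.016,-0.022,0.1,-0.047,0],[0.019,-0.006,-0.015,-0.022,0.1,-0.046,0],[0.021,-0.005,-0.013,-0.022,0.1,-0.047,0],[0.022,-0.004,-0.01,-0.022,0.1,-0.046,0],[0.023,-0.002,-0.008,-0.022,0.1,-0.046,0]]]}}

```text
time_s: 16.0
tool_pos: [0.4862, -0.1388, 0.1573]
tool_rot: [-170.9, 21.6, 82.6]
force: [0.1, -1.0, -3.2]
grip_width: 0.0409
grasp_force: 55.0
```

Emit:
{"method": "play_rows", "body": {"steps": [[[0.024,-0.001,-0.006,-0.022,0.1,-0.047,0],[0.025,0,-0.003,-0.022,0.1,-0.046,0],[0.025,0.001,-0.001,-0.022,0.1,-0.047,0],[0.025,0.003,0.001,-0.022,0.1,-0.046,0],[0.024,0.004,0.004,-0.021,0.1,-0.047,0],[0.024,0.004,0.007,-0.022,0.1,-0.046,0],[0.023,0.006,0.009,-0.021,0.1,-0.047,0],[0,0,0,0,0,0,0],[0,0,0,0,0,0,0],[0,0,0,0,0,0,0]]]}}

```text
time_s: 17.0
tool_pos: [0.5085, 0.0316, 0.1336]
tool_rot: [-179.8, -19.6, 97.6]
force: [-0.5, 0.3, -2.8]
grip_width: 0.0408
grasp_force: 55.0
```

```bash
python3 - <<'E'
from fin import *
np.set_printoptions(precision=4,suppress=True)
o=get_obs(); p=np.array(o["tool_pos"]); r=E(o["tool_rot"]); print(p,o["tool_rot"],o["qpos"],o["grip_width"],o["grasp_force"],o["force"])
s=read_camera("scene"); w=read_camera("wrist")
f=cv2.resize(s["frame"][120:240,190:350],(560,420),interpolation=cv2.INTER_CUBIC)
# expected tube ends and cradle V points
ax=r.apply(up); g=p-.04*r.apply([0,0,1]); mid=g-e*ax; print("mid",mid,ax)
a=w["frame"].copy()
for P,col in((mid+.075*ax,(255,0,0)),(mid-.075*ax,(0,255,0))):
    for img,q in((a,proj(w,P)[0]),(f,(proj(s,P)[0]-[190,120])*3.5)): cv2.circle(img,tuple(int(v) for v in q),5,col,2)
# cradle points: rest tops, outer shoulders
cy=np.deg2rad(8); M=np.array([[np.cos(cy),-np.sin(cy)],[np.sin(cy),np.cos(cy)]])
for x in(-.034,.034):
    for y in(-.056,.056):
        P=np.r_[C[:2]+M@[x,y],.07]
        for img,q in((a,proj(w,P)[0]),(f,(proj(s,P)[0]-[190,120])*3.5)): cv2.circle(img,tuple(int(v) for v in q),3,(255,0,255),2)
for q in silhouettes("wrist","tube")[:1]: print(q["p"],q["extent"])
cv2.imwrite("pics/v.png",cv2.resize(np.hstack([a,f]),(800,300))[:,:,::-1])
E
```

```text
[0.5085 0.0316 0.1336] [-179.7716  -19.6441   97.5542] [ 43.9378  11.5155 -39.7857 104.3383 -12.455   71.5935  16.4818] 0.04075096382072079 54.953193868277594 [-0.4805  0.3053 -2.8376]
mid [0.5087 0.0314 0.1712] [ 0.1303 -0.9915  0.002 ]
0.88 [225.9, 77.3, 326.7, 377.9]
```

View pics/v.png

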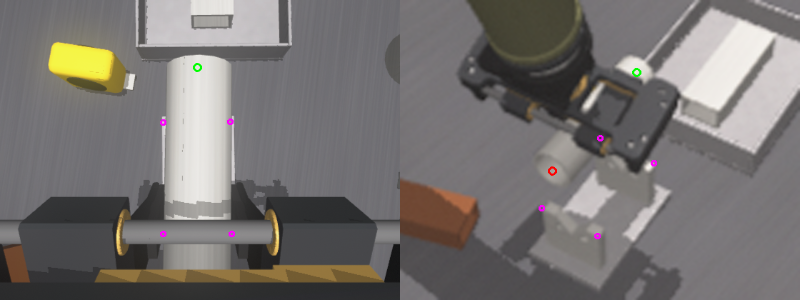

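The tube hangs over the cradle: ends near (552,165) and (637,70) in the scene half, with the rest corners matching the magenta marks. The offcut lies flat in the tray. Quick numeric check of tube pitch and axial position against the silhouettes before lowering.

```bash
python3 - <<'E'
from fin import *
from scipy.optimize import minimize
np.set_printoptions(precision=4,suppress=True)
o=get_obs(); p=np.array(o["tool_pos"]); r=E(o["tool_rot"])
ax=r.apply(up); g=p-.04*r.apply([0,0,1]); yv=r.apply([0,1,0])
cams={n:read_camera(n) for n in("scene","wrist")}
ms={}
for n in cams:
    q=silhouettes(n,"tube"); print(n,[(round(s["p"],2),s["extent"]) for s in q[:2]]); ms[n]=q[0]["pixels"]
th=np.linspace(0,2*np.pi,60)
def pred(n,s,z,pit):
    a=R.from_rotvec(yv*np.radians(pit)).apply(ax); b=np.cross(a,yv); m=g-s*a+[0,0,z]
    pts=np.vstack([m+k*a+.021*(np.cos(th)[:,None]*yv+np.sin(th)[:,None]*b) for k in(-.075,.075)])
    return proj(cams[n],pts)
for s,z,pit in((e,0,0),(e,.005,0),(e,0,4),(e,0,-4),(e+.005,0,0)):
    print(s,z,pit,*[np.r_[pred(n,s,z,pit).min(0),pred(n,s,z,pit).max(0)] for n in cams])
E
```

```text
scene [(0.88, [244.9, 141.7, 289.0, 194.5])]
wrist [(0.91, [223.8, 77.6, 326.8, 377.2]), (0.18, [224.9, 164.0, 330.4, 257.3])]
0.0133 0 0 [243.6423 142.1241 292.2219 195.0064] [227.1442  74.4237 324.0785 461.2852]
0.0133 0.005 0 [243.4723 140.6376 292.2618 193.6623] [225.5131  68.9665 325.5753 469.6896]
0.0133 0 4 [243.7735 140.6758 292.2343 195.7592] [228.3231  71.9873 324.7246 457.8977]
0.0133 0 -4 [243.5582 143.686  292.1328 194.1472] [225.784   77.7824 325.3836 463.8723]
0.0183 0 0 [244.8761 140.9237 293.2499 193.5893] [227.2472  62.1581 324.0393 447.7714]
```

Silhouettes agree within about 1 mm and 1°. Lowering.

Emit:
{"method": "play_rows", "body": {"steps": [[[-0.007,0,0.019,0,0,0,0],[-0.007,0,0.019,0,0,0,0],[-0.007,0,0.019,0,0,0,0],[-0.003,0,0.009,0,0,0,0],[-0.003,0,0.009,0,0,0,0],[-0.001,0,0.004,0,0,0,0],[0,0,0,0,0,0,0]]]}}

```text
time_s: 18.05
tool_pos: [0.5082, 0.0324, 0.0496]
tool_rot: [-179.8, -19.8, 97.6]
force: [0.2, 0.8, -3.2]
grip_width: 0.0409
grasp_force: 55.0
```

Expected contact is near z = 0.0434, so I'll go on slowly.

Emit:
{"method": "play_rows", "body": {"steps": [[[-0.001,0,0.002,0,0,0,0],[0,0,0.002,0,0,0,0],[-0.001,0,0.001,0,0,0,0],[0,0,0,0,0,0,0]]]}}

```text
time_s: 18.45
tool_pos: [0.5085, 0.0321, 0.0444]
tool_rot: [-179.8, -19.8, 97.6]
force: [0.6, -0.2, -3.6]
grip_width: 0.0411
grasp_force: 55.0
```

Emit:
{"method": "play_rows", "body": {"steps": [[[0,0,0.001,0,0,0,0],[0,0,0,0,0,0,0]]]}}

```text
time_s: 18.65
tool_pos: [0.5088, 0.0322, 0.0438]
tool_rot: [-179.9, -19.7, 97.6]
force: [0.7, -0.2, -0.4]
grip_width: 0.0411
grasp_force: 54.9
```

Emit:
{"method": "play_rows", "body": {"steps": [[[0,0,0.001,0,0,0,0],[0,0,0,0,0,0,0]]]}}

```text
time_s: 18.85
tool_pos: [0.509, 0.0322, 0.0435]
tool_rot: [-179.9, -19.7, 97.6]
force: [-1.5, -2.8, 5.7]
grip_width: 0.0412
grasp_force: 54.9
```

Emit:
{"method": "play_rows", "body": {"steps": [[[0,0,0,0,0,0,0],[0,0,0.001,0,0,0,0],[0,0,0,0,0,0,0]]], "force": 4}}

```text
time_s: 19.15
tool_pos: [0.5094, 0.0329, 0.042]
tool_rot: [-179.9, -19.7, 97.6]
force: [2.2, -1.1, 4.8]
grip_width: 0.0416
grasp_force: 4.0
```

Emit:
{"method": "play_rows", "body": {"steps": [[[0,0,0,0,0,0,0.08],[0,0,0,0,0,0,0.08],[0,0,0,0,0,0,0.08],[0,0,0,0,0,0,0.08],[0,0,0,0,0,0,0.08],[0,0,0,0,0,0,0.08],[0,0,0,0,0,0,0.08]]]}}

```text
time_s: 19.85
tool_pos: [0.5081, 0.0331, 0.0414]
tool_rot: [-179.8, -19.8, 97.6]
force: [-0.4, 0.2, 0.3]
grip_width: 0.0793
grasp_force: 0.0
```

Emit:
{"method": "play_rows", "body": {"steps": [[[0,0,-0.02,0,0,0,0.08],[0,0,-0.03,0,0,0,0.08],[0,0,-0.04,0,0,0,0.08],[0,0,-0.04,0,0,0,0.08],[0,0,-0.04,0,0,0,0.08],[0,0,-0.03,0,0,0,0.08],[0,0,0,0,0,0,0.08]]]}}

```text
time_s: 20.55
tool_pos: [0.5204, -0.0361, 0.2336]
tool_rot: [179.8, -19.5, 97.5]
force: [-0.4, 0.3, -0.6]
grip_width: 0.0801
grasp_force: 0.0
```

```bash
python3 - <<'E'
from fin import *
o=get_obs(); print(o["tool_pos"])
s=read_camera("scene"); w=read_camera("wrist")
f=cv2.resize(s["frame"][100:240,200:386],(560,420),interpolation=cv2.INTER_CUBIC)
cv2.imwrite("pics/z.png",cv2.resize(np.hstack([w["frame"],f]),(800,300))[:,:,::-1])
# compare with seated prediction
th=np.linspace(0,2*np.pi,60); a=np.array([-np.sin(np.radians(8)),np.cos(np.radians(8)),0]); b=np.array([a[1],-a[0],0])
pts=np.vstack([C+k*a+.021*(np.cos(th)[:,None]*b+np.sin(th)[:,None]*[0,0,1]) for k in(-.075,.075)])
for n,c in(("scene",s),("wrist",w)):
    q=proj(c,pts); print(n,np.r_[q.min(0),q.max(0)].round(1),[(round(x["p"],2),x["extent"]) for x in silhouettes(n,"tube")[:2]])
E
```

```text
[ 0.52035845 -0.0360804   0.23355599]
scene [246.4 167.  291.2 217.6] [(0.89, [247.3, 170.2, 289.0, 216.1]), (0.7, [278.0, 114.0, 363.8, 193.2])]
wrist [252.1  88.5 297.2 253.6] [(0.68, [251.6, 90.4, 302.7, 252.1])]
```

View pics/z.png

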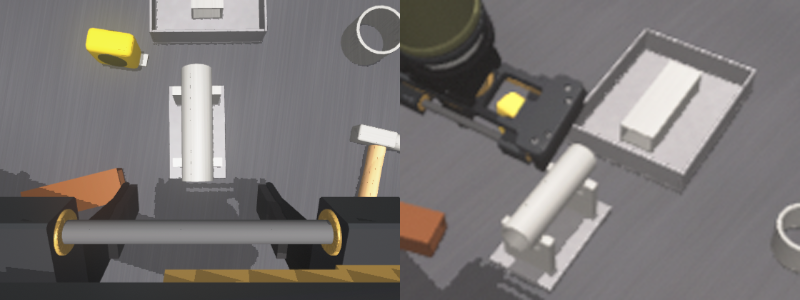

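Both views show the tube lying in both V rests (wrist half, (197,65) to (197,181)), within about 2 px of the centred prediction. The offcut is flat in the tray and the bystanders have not moved. Handing in.

```bash
python3 -c "from cell import *; print(sign_off())"
```

```text
the job is handed in; nothing more can be done
None
```

The job is handed in: the offcut lies flat on the tray floor, released, and the tube rests centred in both V rests, lowered under force control; the arm finished at about 20.7 s of the 51 s allowed and I left the hammer, tape measure and collar alone.

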